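# Carry the tall sample pot by its bail to the drip tray

## Robot

A 7-joint arm with a two-finger parallel gripper is mounted at the origin on a cart in front of the work surface, level with it; the furniture and walls round the work are solid. World frame = base frame: x ahead of the robot, y to its left, z up, the work surface at z = 0. Lengths are in m, angles in rad, forces in N, time in s.
With the tool pointing down it reaches from about 0.4 to 0.85 m from the base axis. Payload 6.9 kg.
Tool frame: the origin (TCP) lies between the finger pads; the fingertips stand ahead of it and the grasp point (between the pads) lies 8 mm behind it (ctrl.tcp_to_tips is the z of the fingertips in the tool frame, in m); z points along the fingers, y is the direction in which the jaws open and shut (so a half turn about z gives the same grasp; the last joint's range is limited). The gripper opens to 85 mm and grips with 20 to 120 N. Pads are 22 mm wide; open, the fingers measure 114 mm over their backs; the gripper's body (76 mm by 85 mm) begins 54 mm behind the grasp point. The pads swing forward as they close: fully open they stand 13 mm farther back than shut.
Start: joints at [1.435, 0.507, -0.238, 1.5, 0.126, 1.149, -0.155], TCP at [0.149, -0.607, 0.242] pointing down, gripper open.
Joint ranges: [-3.08, 3.08], [-0.24, 2.05], [-1.43, 1.35], [0, 2.5], [-1.52, 4.66], [0.17, 1.96], [-2.89, 2.89]. Speed limits (rad/s): [2.39, 2.39, 3.14, 3.14, 3.14, 3.14, 3.14].

## Interface

Orientations are given as a rotation vector (axis times angle).
In Python, from plant import ctrl gives the robot as it stands. The module is installed in compiled form; this text tells all that it offers.
- The arm moves only by the tool step_arm, never from a script. Its argument "commands" is text: rows parted by semicolons, each of 7 numbers parted by spaces: the shift along the tool's x, y, z in mm, then the turn, a rotation vector about the tool's x, y, z in rad, then the gripper command: -1 is shut, 1 is fully open, values between are in proportion. A call has 1 to 10 rows; each row is the pose to reach, as a shift and turn from the pose measured when the call began, along the tool's axes at that moment; what a row does not reach only later rows make up. A row lasts 1/12 s, in which the tool goes at most 41.7 mm and 7.16 degrees, less where a joint would pass 70% of its speed; a pose out of reach is approached as far as the arm can. A call with a gripper value outside its range is refused whole. The fingers move at their own pace and stop on an object; "newtons" is the grip in N (left out, the last holds). Time passes only in rows, so rows that repeat a pose let the fingers close. It gives the time, the measured TCP pose, the force and the opening at its end, in the units of the state.
- ctrl.read_state(): the state, without advancing time (a new reading comes with each control period).
- ctrl.capture(name): name is "scene" or "side" or "wrist"; returns the picture (400x640x3 uint8, red, green, blue); there is no depth.
- ctrl.calibration(name): a dict with "fx", "fy", "cx", "cy" (pixels), "position" and "rotation" of the camera in the world. Camera axes: x right, y down, z forward; pixel columns grow to the right and rows downward; lengths in m; the calibration is good to about 2 mm. A picture is of the moment at which its call begins: read the wrist's pose just before it. calibration takes no time and is no camera call; for the wrist camera it gives the pose at the moment of the call.
- ctrl.finish_job(): hands the job in, once; it reports no verdict.
The state is a dict: "time": time; "joint_pos": joint angles; "dq": joint speeds; "effort": joint torques, N m; "position": TCP position; "ee_rot": TCP orientation; "force": force on the tool from outside, world axes, zero at the start; "ft_torque": the same for the moment, N m; "finger_gap": finger opening in m.
Only numpy, scipy, OpenCV 4.12 (cv2) and the standard library are available. Lean on these libraries where they do the work, as an engineer would, in place of code of your own. Each camera call takes 0.05 s, during which the arm holds its last target.

## Task

Two lidded steel pots stand on the bench with their wire bails folded down. Raise the bail of the taller pot upright while the pot stays standing, then lift that pot by its bail, carry it over level and set it down gently inside the round wooden drip tray, flat on its floor, and let go. Leave the shorter pot where it stands.

Things in the scene. Friction and masses are not known exactly. Their poses are not given: they have to be found in the camera images.
- tall_pot: Taller of two loose round lidded steel pots: diameter 76 mm (lid 80), 85 mm high, about 0.5 kg. Origin: centre of its underside, z up. Wire bail, 91 mm wide, hinged along y at z = 76 mm. Its grip, a wooden sleeve 13 mm thick and 52 mm long, parallel to y, turns on the wire, so it can be pinched and led round; the hung pot swings a little after fast moves. Folded, it lies on the -x side (nearest the robot).
- tall_pot_bail (a joint): Angle q of the tall pot's bail, rad: 0 folded down to the pot's -x side, drooping 0.262 below level; grows as it rises; upright at 1.833; range 0 to 3.66. Sleeve centre in the pot's frame (m): x = -0.108 cos(q - 0.262), y = 0, z = 0.076 + 0.108 sin(q - 0.262). Light friction (0.025 N m) keeps the bail where it is left.
- short_pot: The shorter pot, a bystander: the same pot, 76 mm in diameter but only 55 mm high, with the same folded-down bail hinged at z = 46 mm. Origin: centre of its underside. It stays where it is.
- tray: Round wooden drip tray with a cork floor, fixed to the bench: 124 mm outside diameter, 111 mm inside, rim 12 mm high and 6 mm thick, top of the floor 7 mm above the bench. Origin: centre of its underside.

How it is judged:
By the outcome, as a careful person would: the job done as asked, in the order asked, and still so for the second after the job is handed in, with the robot touching nothing.
It also fails if it takes over 48 s, if anything falls off the work surface, if the arm or the gripper's body presses on something with over 40 N, if the wrist force passes 120 N, or if a joint passes its speed limit or range.

## Working session

There is one attempt and no reset: what is moved stays moved. The work goes in short steps, Python scripts to look and compute and a tool call to move; the robot and the scene stay as the last step left them, time stands still between calls to the robot, and variables do not carry over. Pictures are saved under pics/ and viewed, and the job is handed in when it is done.

Besides the shell and the picture viewer there is one more tool, called after ">>>" as name(argument=value, ...) on one line, values as JSON. step_arm: Moves the arm, as the interface text tells. Its arguments: {"type":"object","properties":{"commands":{"type":"string"},"newtons":{"type":"number"}},"required":["commands"]}

```bash
mkdir -p pics; python3 - <<'E'
from plant import ctrl
import cv2,numpy as np
print(ctrl.read_state()); print(ctrl.tcp_to_tips)
for n in ["scene","side"]:
    im=ctrl.capture(n); cv2.imwrite(f"pics/{n}0.png",im[:,:,::-1]); c=ctrl.calibration(n); print(n,c)
E
```

```text
{'time': 0.0, 'joint_pos': array([ 1.43549449,  0.50833542, -0.23751681,  1.50113745,  0.12572692,
        1.14888994, -0.1547424 ]), 'dq': array([ 6.87916120e-05, -2.21005441e-03, -1.40247252e-04,  3.56770369e-04,
        2.60591479e-03, -5.15327552e-04, -3.44821926e-04]), 'effort': array([ 9.33145384e-05, -6.20600510e+01, -2.18694940e+00, -2.49658746e+01,
        1.27199720e-02,  1.18878263e-02,  2.47968592e-05]), 'position': array([ 0.14884861, -0.60652119,  0.24142929]), 'ee_rot': array([-3.11709012e+00, -3.77250323e-01,  4.30094041e-04]), 'force': array([-0.61049578, -0.40444086, -0.28387444]), 'ft_torque': array([0.01406239, 0.00024127, 0.00090084]), 'finger_gap': 0.08540427583368415}
0.011
scene {'fx': 509.2465892465361, 'fy': 509.2465892465361, 'cx': 312.886587460162, 'cy': 213.2998894921563, 'position': array([-0.08820146,  0.47844739,  0.47771452]), 'rotation': array([-1.11988991,  2.01365767, -1.24115797])}
side {'fx': 426.41599379798197, 'fy': 426.41599379798197, 'cx': 320.82721198547284, 'cy': 197.72041944094568, 'position': array([ 0.26161924, -0.52585803,  0.57980918]), 'rotation': array([-2.15132247,  0.47594065, -0.27588743])}
```

View pics/scene0.png

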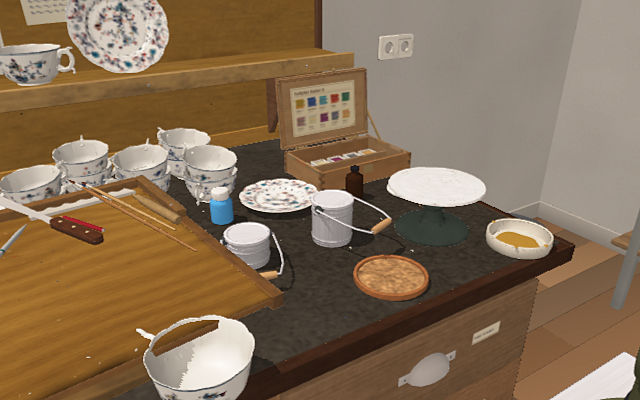

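View pics/side0.png

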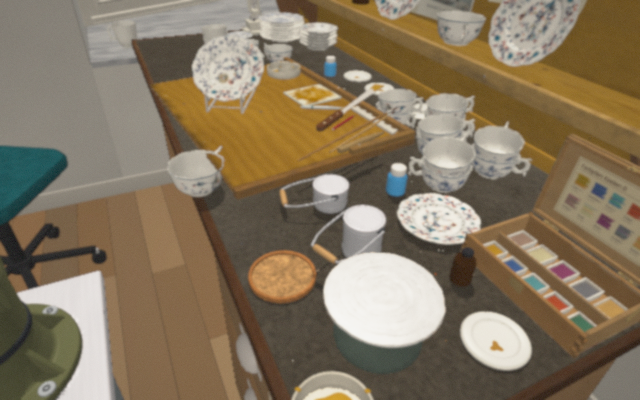

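The scene view shows the tall pot at about (332,218), its sleeve at (381,226), the tray at (391,277), the short pot at (248,245) and a cake stand at (435,200). In the side view the tall pot is at (363,232), its sleeve at (326,254) and the tray at (282,276). I'll zoom in next.

```bash
python3 - <<'E'
import cv2,numpy as np
a=cv2.imread("pics/scene0.png")[180:310,210:500]; b=cv2.imread("pics/side0.png")[160:320,230:460]
cv2.imwrite("pics/sc_z.png",cv2.resize(a,None,fx=2.7,fy=2.7,interpolation=cv2.INTER_CUBIC))
cv2.imwrite("pics/si_z.png",cv2.resize(b,None,fx=3.4,fy=3.4,interpolation=cv2.INTER_CUBIC))
E
```

```text
(no output)
```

View pics/sc_z.png

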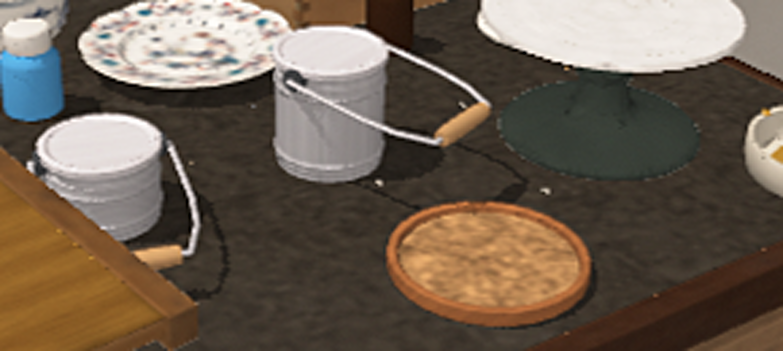

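View pics/si_z.png

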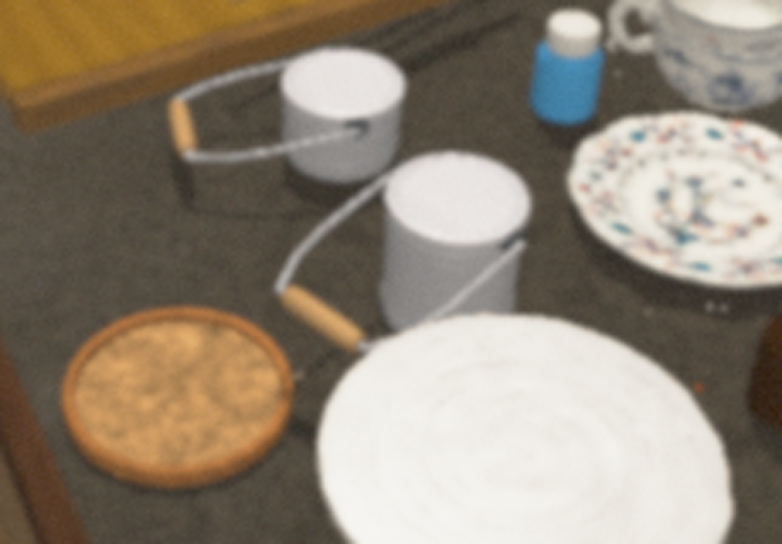

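```bash
cat > h.py <<'E'
import cv2,numpy as np
from scipy.spatial.transform import Rotation as R
from plant import ctrl
def ray(n,uv,c=None):
    c=c or ctrl.calibration(n)
    d=np.array([(uv[0]-c["cx"])/c["fx"],(uv[1]-c["cy"])/c["fy"],1.])
    return np.array(c["position"]),R.from_rotvec(c["rotation"]).apply(d)
def plane(n,uv,z,c=None):
    p,d=ray(n,uv,c); return p+d*(z-p[2])/d[2]
def tri(n1,u1,n2,u2,c1=None,c2=None):
    p,d=ray(n1,u1,c1); q,e=ray(n2,u2,c2); d/=np.linalg.norm(d); e/=np.linalg.norm(e)
    s=np.linalg.lstsq(np.c_[d,-e],q-p,rcond=None)[0]
    a=p+s[0]*d;b=q+s[1]*e; return (a+b)/2,np.linalg.norm(a-b)
def blobs(bgr,box,lo,hi):
    x0,y0,x1,y1=box
    h=cv2.cvtColor(bgr,cv2.COLOR_BGR2HSV)[y0:y1,x0:x1]
    m=cv2.inRange(h,lo,hi)
    k,l,s,c=cv2.connectedComponentsWithStats(m)
    i=1+np.argmax(s[1:,4]); ys,xs=np.where(l==i)
    return np.c_[xs+x0,ys+y0].astype(np.float32)
def circ(P):
    A=np.c_[2*P[:,:2],np.ones(len(P))]; s=np.linalg.lstsq(A,(P[:,:2]**2).sum(1),rcond=None)[0]
    return s[:2],np.sqrt(s[2]+s[0]**2+s[1]**2)
E
python3 - <<'E'
from h import *
S=cv2.imread("pics/scene0.png"); D=cv2.imread("pics/side0.png")
boxes={"scene":dict(sl=(365,212,400,240),tr=(345,248,440,305),lid=(308,188,356,212)),"side":dict(sl=(308,238,342,268),tr=(240,240,320,310),lid=(340,203,390,235))}
for n,I in(("scene",S),("side",D)):
    p=blobs(I,boxes[n]["sl"],(8,70,90),(25,255,255)); (cx,cy)=p.mean(0)
    ax=cv2.PCACompute(p,None)[1][0]; t=(p-p.mean(0))@ax
    e=[p.mean(0)+ax*t.min(),p.mean(0)+ax*t.max()]
    print(n,"sleeve",len(p),cx,cy,e,[plane(n,u,.048).round(4) for u in [(cx,cy)]+e])
    p=blobs(I,boxes[n]["tr"],(5,70,60),(25,255,255)); h=cv2.convexHull(p.astype(np.int32))[:,0]
    print("tray hull",p.min(0),p.max(0))
    # top rim circle: use hull pts far half only
    W=np.array([plane(n,u,.012) for u in h]); c,r=circ(W); print("hull circle z.012",c,r,len(p))
    W=np.array([plane(n,u,.0) for u in h]); c,r=circ(W); print("hull circle z0",c,r,len(p))
def sub(n,u):return u
scl=(S,D)
from h import tri
print(tri("scene",(380.5,226),"side",(325.5,254.5)))
E
```

```text
scene sleeve 162 380.75925 225.3642 [array([371.9372, 231.4625], dtype=float32), array([390.1979 , 218.83966], dtype=float32)] [array([ 0.5407, -0.0488,  0.048 ]), array([ 0.5309, -0.0213,  0.048 ]), array([ 0.5517, -0.0796,  0.048 ])]
tray hull [345. 250.] [439. 304.]
hull circle z.012 [0.44695025 0.02886571] 0.09717286003214015 3704
hull circle z0 [0.46073943 0.0172814 ] 0.09967669932656109 3704
side sleeve 266 324.54886 252.98872 [array([313.28888, 245.14883], dtype=float32), array([336.07776, 261.01584], dtype=float32)] [array([ 0.5264, -0.0169,  0.048 ]), array([0.5166, 0.0108, 0.048 ]), array([ 0.536 , -0.0441,  0.048 ])]
tray hull [247. 248.] [319. 304.]
hull circle z.012 [ 0.44992789 -0.00179897] 0.06910697623824173 3189
hull circle z0 [0.45390758 0.00927642] 0.07056747342299804 3189
(array([ 0.52082887, -0.03205719,  0.05990068]), np.float64(0.0009982556655111514))
```

```bash
python3 - <<'E'
from h import *
from scipy.optimize import brentq
S=cv2.imread("pics/scene0.png"); D=cv2.imread("pics/side0.png")
vis=[]
for n,I,bt,bl in(("scene",S,(345,248,440,305),(305,185,360,212)),("side",D,(240,240,320,310),(338,200,392,236))):
    H=cv2.cvtColor(I,cv2.COLOR_BGR2HSV)
    p=blobs(I,bt,(3,90,80),(25,255,255)); h=cv2.convexHull(p.astype(np.int32))
    e=cv2.fitEllipse(h); print(n,"tray",len(p),p.min(0),p.max(0),e)
    cv2.drawContours(I,[h],-1,(0,255,0),1)
    # lid: bright
    q=blobs(I,bl,(0,0,205 if n=="scene" else 190),(180,60,255)); h2=cv2.convexHull(q.astype(np.int32)); e2=cv2.fitEllipse(h2)
    print("lid",len(q),q.min(0),q.max(0),e2)
    W=np.array([plane(n,u,.085) for u in h2[:,0]]); print("lidcirc",circ(W))
    cv2.drawContours(I,[h2],-1,(0,0,255),1)
a=cv2.resize(S[180:310,210:500],None,fx=2.7,fy=2.7,interpolation=0);b=cv2.resize(D[160:320,230:460],None,fx=3.4,fy=3.4,interpolation=0)
cv2.imwrite("pics/v1.png",a);cv2.imwrite("pics/v2.png",b)
E
```

```text
scene tray 2836 [353. 254.] [428. 300.] ((390.4566650390625, 276.90728759765625), (46.64272689819336, 77.17172241210938), 95.55654907226562)
lid 742 [305. 185.] [359. 207.] ((311.57794189453125, 196.0560302734375), (20.906352996826172, 92.80330657958984), 94.61495208740234)
lidcirc (array([0.63495818, 0.01213948]), np.float64(0.054844645103050656))
side tray 3022 [247. 249.] [317. 303.] ((281.726318359375, 276.0480651855469), (54.48128128051758, 70.36487579345703), 84.85437774658203)
lid 859 [344. 205.] [384. 231.] ((364.0071716308594, 218.22059631347656), (26.166784286499023, 41.07510757446289), 95.82666015625)
lidcirc (array([0.61827101, 0.00442822]), np.float64(0.03933483707128257))
```

View pics/v1.png

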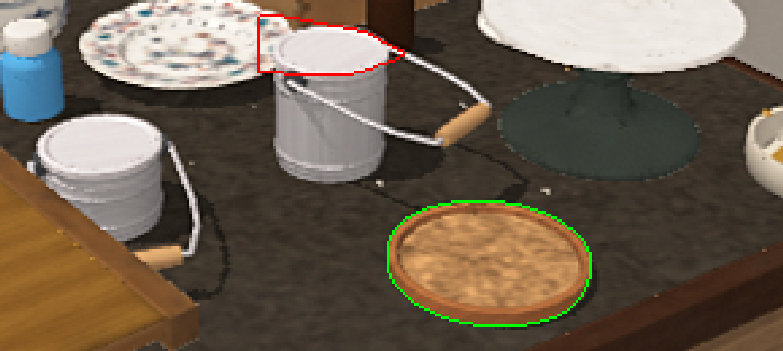

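View pics/v2.png

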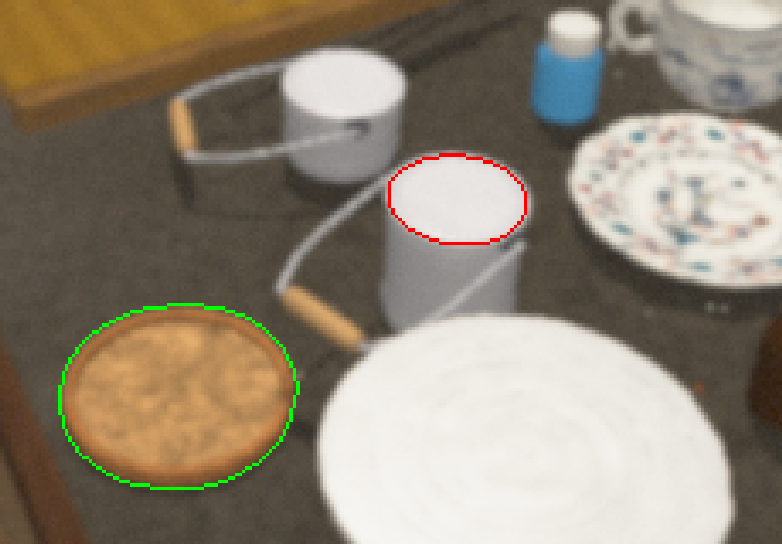

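```bash
python3 - <<'E'
from h import *
S=cv2.imread("pics/scene0.png")
print("lid",tri("scene",(332.2,199.1),"side",(364,218.2)), plane("scene",(332.2,199.1),.085))
print("sleeve",tri("scene",(380.8,225.4),"side",(324.6,253.0)))
print("ends",tri("scene",(371.9,231.5),"side",(313.3,245.1)),tri("scene",(390.2,218.8),"side",(336.1,261)))
# tray: floor blobs: bounded outer hull far half at z=.012, near half z=0
for n,c,ft in(("scene",(390.46,276.9),None),("side",(281.7,276.05),None)):
    for z in (0,.006,.012): print(n,z,plane(n,c,z))
print(tri("scene",(390.46,276.9),"side",(281.7,276.05)))
# project scene-hinge sanity: short pot lid, board height
c=ctrl.calibration("wrist");print(c,ctrl.read_state()["position"])
E
cat >> h.py <<'E'
def proj(n,X,c=None):
    c=c or ctrl.calibration(n)
    x=R.from_rotvec(c["rotation"]).inv().apply(np.atleast_2d(X)-c["position"])
    return np.c_[x[:,0]/x[:,2]*c["fx"]+c["cx"],x[:,1]/x[:,2]*c["fy"]+c["cy"]]
E
python3 - <<'E'
from h import *
S=cv2.imread("pics/scene0.png");D=cv2.imread("pics/side0.png")
t=np.linspace(0,2*np.pi,200)
def ring(c,r,z): return np.c_[c[0]+r*np.cos(t),c[1]+r*np.sin(t),0*t+z]
for n,I,f,o in(("scene",S,2.7,(210,180,500,310)),("side",D,3.4,(230,160,460,320))):
    V=cv2.resize(I[o[1]:o[3],o[0]:o[2]],None,fx=f,fy=f,interpolation=cv2.INTER_CUBIC)
    for c,r,z,col in (((.4535,.0045),.062,.012,(0,255,0)),((.618,.0044),.040,.085,(0,0,255)),((.618,.0044),.038,0,(255,0,0))):
        p=(proj(n,ring(c,r,z))-np.array(o[:2]))*f
        cv2.polylines(V,[p.astype(np.int32)],True,col,1)
    cv2.imwrite(f"pics/w_{n}.png",V)
E
```

```text
lid (array([0.61884018, 0.00489541, 0.08303111]), np.float64(0.0002510728522694656)) [0.61507138 0.00733317 0.085     ]
sleeve (array([ 0.51925957, -0.03089751,  0.0625397 ]), np.float64(1.8204763323767344e-05))
ends (array([ 0.50962357, -0.00402581,  0.062729  ]), np.float64(5.9026659631015466e-05)) (array([ 0.52774859, -0.05869688,  0.06415711]), np.float64(3.335187521876055e-05))
scene 0 [ 4.56339685e-01 -5.73226474e-03 -5.55111512e-17]
scene 0.006 [4.49500356e-01 3.48936061e-04 6.00000000e-03]
scene 0.012 [0.44266103 0.00643014 0.012     ]
side 0 [0.45024655 0.00555261 0.        ]
side 0.006 [4.48294589e-01 5.34487902e-05 6.00000000e-03]
side 0.012 [ 0.44634263 -0.00544571  0.012     ]
(array([0.44877902, 0.00047273, 0.00600541]), np.float64(0.0010248807258417833))
{'fx': 306.4490273620449, 'fy': 306.4490273620449, 'cx': 322.60206213564555, 'cy': 199.96850456910857, 'position': array([ 0.22517806, -0.58872586,  0.37276111]), 'rotation': array([ 2.27003563, -1.77927908, -0.2819482 ])} [ 0.14889072 -0.60657817  0.24151175]
```

View pics/w_scene.png

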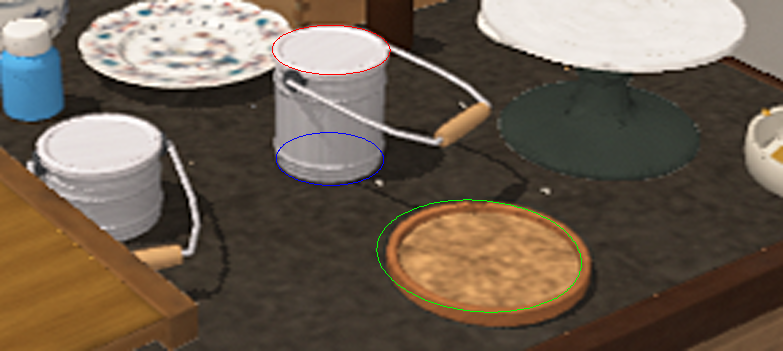

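View pics/w_side.png

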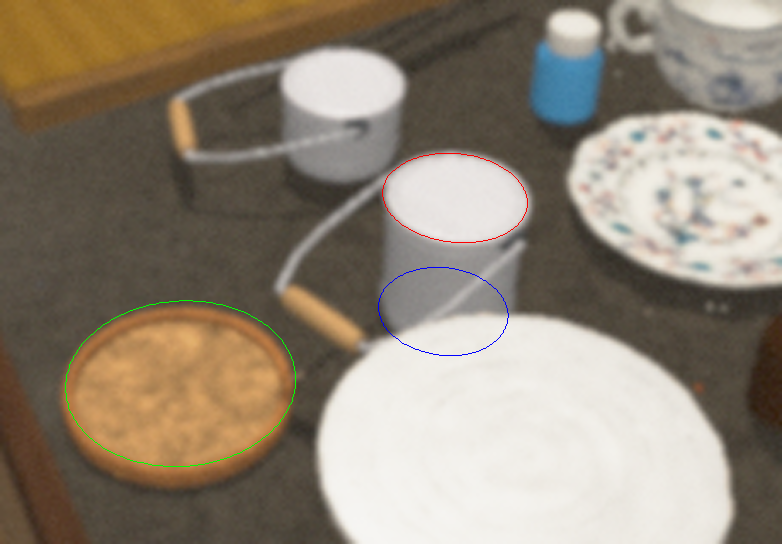

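```bash
cat >> h.py <<'E'
def cmd(P,psi,tilt=None):
    s=ctrl.read_state(); R0=R.from_rotvec(s["ee_rot"])
    M=np.c_[[-np.sin(psi),np.cos(psi),0],[np.cos(psi),np.sin(psi),0],[0,0,-1]]
    RT=R.from_matrix(M)
    return (R0.inv().apply(np.array(P)-s["position"])*1000).round(1),(R0.inv()*RT).as_rotvec().round(4)
def st():
    s=ctrl.read_state();Rm=R.from_rotvec(s["ee_rot"]).as_matrix()
    print("t",round(s["time"],2),"pos",s["position"].round(4),"psi",np.arctan2(Rm[1,1],Rm[0,1]).round(3),"z",Rm[:,2].round(3),"F",s["force"].round(2),"T",s["ft_torque"].round(2),"gap",round(s["finger_gap"],4),"q",s["joint_pos"].round(2))
E
python3 - <<'E'
from h import *
print("plate",tri("scene",(436,188),"side",(384,306)))
print("base",plane("scene",(431.5,227),0), plane("scene",(395,227),0))
st(); print(cmd([.519,-.031,.26],.34))
E
```

```text
plate (array([ 0.54423964, -0.18670182,  0.08363211]), np.float64(0.010066233535563067))
base [ 0.55158928 -0.18842953  0.        ] [ 0.59031889 -0.12721569  0.        ]
t 0.1 pos [ 0.1489 -0.6066  0.2415] psi -1.33 z [-0.     0.002 -1.   ] F [ 0.38  0.71 -0.55] T [-0.01 -0.   -0.03] gap 0.0851 q [ 1.44  0.51 -0.24  1.5   0.13  1.15 -0.15]
(array([ 496.7, -470.7,  -17.8]), array([-1.20e-03, -1.30e-03, -1.67e+00]))
```

>>> step_arm(commands="497 -471 -18 0 0 -1.67 0.4;497 -471 -18 0 0 -1.67 0.4;497 -471 -18 0 0 -1.67 0.4;497 -471 -18 0 0 -1.67 0.4;497 -471 -18 0 0 -1.67 0.4;497 -471 -18 0 0 -1.67 0.4;497 -471 -18 0 0 -1.67 0.4;497 -471 -18 0 0 -1.67 0.4;497 -471 -18 0 0 -1.67 0.4;497 -471 -18 0 0 -1.67 0.4", newtons=50)

```text
time: 0.93
position: [0.3745, -0.2547, 0.2533]
ee_rot: [-2.302, -2.137, -0.001]
force: [0.4, 0.1, 1.3]
finger_gap: 0.0599
```

```bash
python3 - <<'E'
from h import *
st(); print(cmd([.519,-.031,.2],.34))
E
```

```text
t 0.93 pos [ 0.3745 -0.2547  0.2533] psi -0.074 z [-0.     0.001 -1.   ] F [0.45 0.09 1.26] T [-0.02 -0.11 -0.01] gap 0.0599 q [ 1.07  0.27 -0.67  1.91  0.2   1.03  0.24]
(array([233.7, 127.5,  53.4]), array([-2.000e-04, -1.000e-03, -4.142e-01]))
```

>>> step_arm(commands="234 128 53 0 0 -0.414 0.4;234 128 53 0 0 -0.414 0.4;234 128 53 0 0 -0.414 0.4;234 128 53 0 0 -0.414 0.4;234 128 53 0 0 -0.414 0.4;234 128 53 0 0 -0.414 0.4;234 128 53 0 0 -0.414 0.4;234 128 53 0 0 -0.414 0.4;234 128 53 0 0 -0.414 0.4;234 128 53 0 0 -0.414 0.4")

```text
time: 1.77
position: [0.5189, -0.0316, 0.2001]
ee_rot: [-1.813, -2.564, 0.001]
force: [0.5, -1.1, -0.1]
finger_gap: 0.0601
```

```bash
python3 - <<'E'
from h import *
st(); print(cmd([.519,-.031,.2],.34))
c=ctrl.calibration("wrist"); im=ctrl.capture("wrist")[:,:,::-1].copy()
cv2.imwrite("pics/wr1.png",im); np.save("wr1.npy",c,allow_pickle=True); print(c)
E
```

```text
t 1.77 pos [ 0.5189 -0.0316  0.2001] psi 0.34 z [-0.002  0.    -1.   ] F [ 0.49 -1.08 -0.15] T [-0.04 -0.02 -0.04] gap 0.0601 q [ 0.53  0.46 -0.76  1.83  0.37  1.   -0.05]
(array([0.5, 0.3, 0.1]), array([-0.0015, -0.0008, -0.0005]))
{'fx': 306.4490273620449, 'fy': 306.4490273620449, 'cx': 322.60206213564555, 'cy': 199.96850456910857, 'position': array([0.49289938, 0.04179777, 0.33136867]), 'rotation': array([2.79371323, 0.47929905, 0.07298298])}
```

View pics/wr1.png

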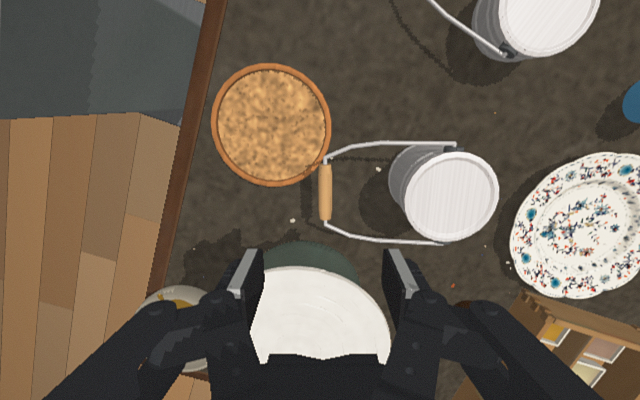

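The wrist view shows the sleeve at (326,192), the lid centred near (452,196) and the tray at (271,125). I'll check these against the two-view results.

```bash
python3 - <<'E'
from h import *
I=cv2.imread("pics/wr1.png"); c=ctrl.calibration("wrist")
p=blobs(I,(314,158,336,226),(8,70,90),(25,255,255)); m=p.mean(0); ax=cv2.PCACompute(p,None)[1][0]; t=(p-m)@ax
u=[m,m+ax*t.min(),m+ax*t.max()]
print(len(p),u)
for z in (.048,.0625): 
    W=[plane("wrist",x,z,c) for x in u]; d=W[2]-W[1]; print(z,[w.round(4) for w in W],np.linalg.norm(d),np.arctan(-d[0]/d[1]))
print(tri("scene",(380.8,225.4),"wrist",m),tri("side",(324.6,253.),"wrist",m))
q=blobs(I,(395,148,500,245),(0,0,200),(180,40,255)); h=cv2.convexHull(q.astype(np.int32))[:,0]
print("lid",circ(np.array([plane("wrist",x,.085,c) for x in h])),q.min(0),q.max(0))
p=blobs(I,(205,55,335,192),(3,110,80),(25,255,255));h=cv2.convexHull(p.astype(np.int32))[:,0];print("tray",circ(np.array([plane("wrist",x,.009,c) for x in h])),p.min(0),p.max(0))
E
```

```text
889 [array([324.29135, 189.07423], dtype=float32), array([322.23303, 157.4639 ], dtype=float32), array([326.31647, 220.17474], dtype=float32)]
0.048 [array([ 0.5207, -0.0338,  0.048 ]), array([ 0.5087, -0.0057,  0.048 ]), array([ 0.5333, -0.0634,  0.048 ])] 0.06273034816882941 0.40261863858575586
0.0625 [array([ 0.5193, -0.03  ,  0.0625]), array([ 0.5079, -0.0033,  0.0625]), array([ 0.5312, -0.058 ,  0.0625])] 0.059522276075181645 0.4026186385857559
(array([ 0.51905417, -0.03024179,  0.06277571]), np.float64(0.0007403568734036086)) (array([ 0.51947023, -0.03021936,  0.06184066]), np.float64(0.0002508903757051539))
lid (array([0.62058361, 0.00398498]), np.float64(0.03924056803975011)) [405. 152.] [498. 240.]
tray (array([ 0.45659348, -0.00424622]), np.float64(0.06577266472765744)) [210.  63.] [331. 191.]
```

>>> step_arm(commands="1 1 40 0 0 0 0.2;1 1 80 0 0 0 0.1;1 1 115 0 0 0 0;1 1 135 0 0 0 0;1 1 146 0 0 0 0;1 1 146 0 0 0 0;1 1 146 0 0 0 0")

```text
time: 2.4
position: [0.5195, -0.0317, 0.0549]
ee_rot: [-1.817, -2.562, 0.001]
force: [-0.9, 0.2, 1.0]
finger_gap: 0.0426
```

```bash
python3 - <<'E'
from h import *
st()
im=ctrl.capture("wrist")[:,:,::-1].copy(); sc=ctrl.capture("scene")[:,:,::-1]
cv2.imwrite("pics/wr2.png",im); cv2.imwrite("pics/sc2.png",cv2.resize(sc[160:310,260:500],None,fx=3,fy=3,interpolation=2))
E
```

```text
t 2.4 pos [ 0.5195 -0.0317  0.0549] psi 0.337 z [-0.001 -0.    -1.   ] F [-0.91  0.24  0.96] T [ 0.01 -0.01  0.02] gap 0.0426 q [ 0.41  0.64 -0.62  2.    0.58  0.68 -0.24]
```

View pics/wr2.png

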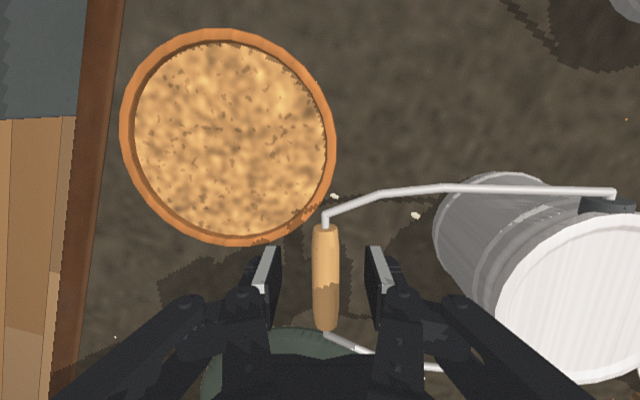

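View pics/sc2.png

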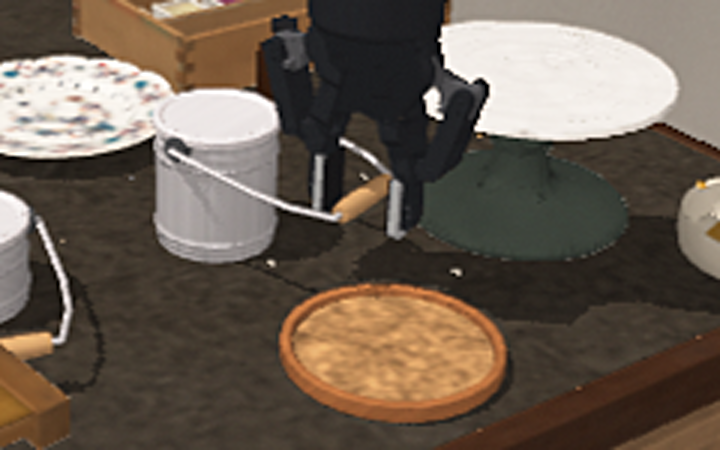

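The sleeve at (326,275) lies midway between the pads (270 and 375), at pad height in the scene view. Closing now.

>>> step_arm(commands="0 0 0 0 0 0 -0.5;0 0 0 0 0 0 -0.8;0 0 0 0 0 0 -1;0 0 0 0 0 0 -1;0 0 0 0 0 0 -1;0 0 0 0 0 0 -1", newtons=50)

```text
time: 3.0
position: [0.5209, -0.0312, 0.0561]
ee_rot: [1.816, 2.561, 0.002]
force: [1.2, -0.9, -0.7]
finger_gap: 0.011
```

```bash
python3 - <<'E'
from h import *
st()
im=ctrl.capture("side")[:,:,::-1].copy(); sc=ctrl.capture("scene")[:,:,::-1]
v=np.vstack([cv2.resize(sc[160:310,260:500],(480,300)),cv2.resize(im[170:320,230:470],(480,300))]);cv2.imwrite("pics/g3.png",v)
E
```

```text
t 3.0 pos [ 0.5209 -0.0312  0.0561] psi 0.337 z [ 0.003 -0.    -1.   ] F [ 1.21 -0.87 -0.74] T [-0.05 -0.38  0.03] gap 0.011 q [ 0.41  0.64 -0.62  1.99  0.58  0.68 -0.24]
```

View pics/g3.png

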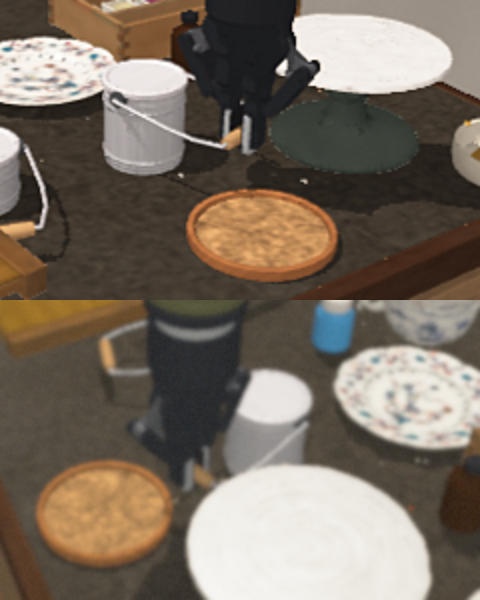

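>>> step_arm(commands="0 -0.5 -6 0 0 0 -1;0 -0.8 -13 0 0 0 -1;0 -0.6 -18 0 0 0 -1;0 -0.2 -24 0 0 0 -1;0 0.5 -29 0 0 0 -1;0 1.4 -34.4 0 0 0 -1;0 2.6 -39.6 0 0 0 -1;0 4 -44.8 0 0 0 -1;0 4 -44.8 0 0 0 -1")

```text
time: 3.85
position: [0.5248, -0.0298, 0.1018]
ee_rot: [1.815, 2.561, 0.002]
force: [-3.4, -1.2, 0.8]
finger_gap: 0.0112
```

```bash
python3 - <<'E'
from h import *
st()
im=ctrl.capture("side")[:,:,::-1].copy(); sc=ctrl.capture("scene")[:,:,::-1]
v=np.vstack([cv2.resize(sc[160:310,260:500],(480,300)),cv2.resize(im[170:320,230:470],(480,300))]);cv2.imwrite("pics/g4.png",v)
E
```

```text
t 3.85 pos [ 0.5248 -0.0298  0.1018] psi 0.337 z [ 0.003 -0.    -1.   ] F [-3.36 -1.16  0.81] T [-0.25  0.66  0.01] gap 0.0112 q [ 0.45  0.59 -0.67  1.94  0.51  0.79 -0.17]
```

View pics/g4.png

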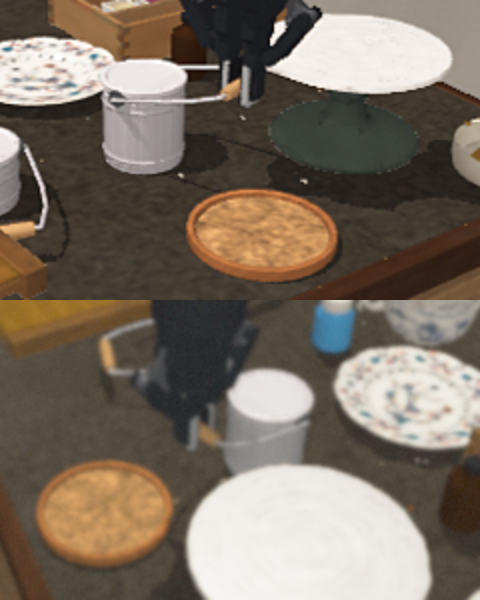

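```bash
python3 - <<'E'
from h import *
im=ctrl.capture("side")[:,:,::-1].copy(); sc=ctrl.capture("scene")[:,:,::-1].copy()
cv2.imwrite("pics/g5s.png",im);cv2.imwrite("pics/g5c.png",sc)
v=np.vstack([cv2.resize(sc[185:245,300:400],(800,480),interpolation=2)]);cv2.imwrite("pics/g5.png",v)
h=(.6195,.0045); x=np.array([.9437,.3306,0]);y=np.array([-.3306,.9437,0])
print(proj("scene",np.array([*h,.076])+.0455*y),proj("scene",np.array([*h,.085])))
for th in(.2,.3,.4): print(th,proj("scene",np.array([*h,.076])+.026*y-.108*np.cos(th)*x+np.array([0,0,.108*np.sin(th)])))
q=blobs(im,(338,200,392,236),(0,0,190),(180,60,255));hh=cv2.convexHull(q.astype(np.int32))[:,0]
print("lid side",circ(np.array([plane("side",u,.085) for u in hh])))
E
```

```text
[[316.70350297 210.85837529]] [[332.15322499 197.89653014]]
0.2 [[373.23144355 212.63698635]]
0.3 [[372.17165297 206.58417966]]
0.4 [[370.57474498 200.49747065]]
lid side (array([0.61978728, 0.00446121]), np.float64(0.03880034610071941))
```

View pics/g5.png

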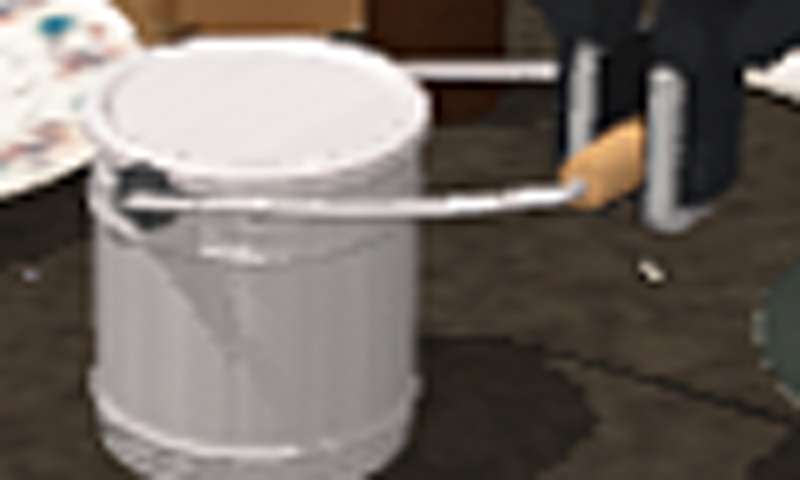

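Lid moved only about 1.4 mm, so the arc is slightly tight. I'll back off 1 mm and continue.

>>> step_arm(commands="0 0.5 -4 0 0 0 -1;0 3.3 -12.3 0 0 0 -1;0 5.5 -17 0 0 0 -1;0 8 -22 0 0 0 -1;0 10.7 -26.7 0 0 0 -1;0 13.7 -31.2 0 0 0 -1;0 16.8 -35.6 0 0 0 -1;0 20.2 -39.8 0 0 0 -1;0 20.2 -39.8 0 0 0 -1")

```text
time: 4.8
position: [0.5439, -0.023, 0.1413]
ee_rot: [1.816, 2.561, 0.002]
force: [-3.7, -0.8, 3.6]
finger_gap: 0.0114
```

```bash
python3 - <<'E'
from h import *
st()
im=ctrl.capture("side")[:,:,::-1].copy(); sc=ctrl.capture("scene")[:,:,::-1].copy()
cv2.imwrite("pics/g6.png",np.vstack([cv2.resize(sc[160:250,290:410],(640,480),interpolation=2)]))
h=(.6205,.005); x=np.array([.9437,.3306,0]);y=np.array([-.3306,.9437,0])
for th in(.6,.7,.8): print(th,proj("scene",np.array([*h,.076])+.026*y-.108*np.cos(th)*x+np.array([0,0,.108*np.sin(th)])))
q=blobs(im,(338,200,392,236),(0,0,190),(180,60,255));hh=cv2.convexHull(q.astype(np.int32))[:,0]
print("lid side",circ(np.array([plane("side",u,.085) for u in hh])))
E
```

```text
t 4.8 pos [ 0.5439 -0.023   0.1413] psi 0.337 z [ 0.003 -0.    -1.   ] F [-3.68 -0.82  3.57] T [-0.27  0.89 -0.05] gap 0.0114 q [ 0.46  0.56 -0.71  1.85  0.46  0.9  -0.13]
0.6 [[365.23494459 188.3899882 ]]
0.7 [[362.15467239 182.66511861]]
0.8 [[358.64830332 177.20895739]]
lid side (array([0.61988136, 0.00484225]), np.float64(0.039046912818014534))
```

View pics/g6.png

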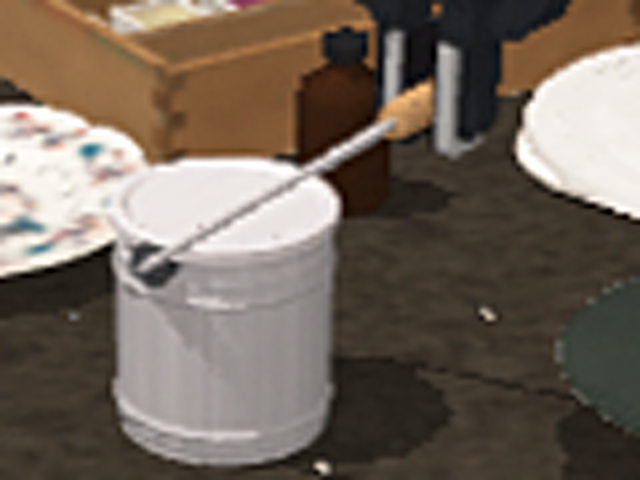

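>>> step_arm(commands="0 2.5 -6 0 0 0 -1;0 7 -9.8 0 0 0 -1;0 11 -13.5 0 0 0 -1;0 15.2 -17.1 0 0 0 -1;0 19.6 -20.3 0 0 0 -1;0 24.1 -23.2 0 0 0 -1;0 28.8 -26 0 0 0 -1;0 33.6 -28.5 0 0 0 -1;0 38.5 -30.8 0 0 0 -1;0 38.5 -30.8 0 0 0 -1")

```text
time: 5.73
position: [0.5802, -0.0101, 0.1716]
ee_rot: [1.816, 2.562, 0.002]
force: [1.7, 0.2, -2.5]
finger_gap: 0.0115
```

```bash
python3 - <<'E'
from h import *
st()
im=ctrl.capture("side")[:,:,::-1].copy(); sc=ctrl.capture("scene")[:,:,::-1].copy()
cv2.imwrite("pics/g7.png",np.vstack([cv2.resize(sc[150:240,290:410],(640,480),interpolation=2)]))
h=(.6205,.005); x=np.array([.9437,.3306,0]);y=np.array([-.3306,.9437,0])
for th in(1.,1.1,1.2): print(th,(proj("scene",np.array([*h,.076])+.026*y-.108*np.cos(th)*x+np.array([0,0,.108*np.sin(th)]))-[290,150])*5.333)
q=blobs(im,(338,200,392,236),(0,0,190),(180,60,255));hh=cv2.convexHull(q.astype(np.int32))[:,0]
print("lid side",circ(np.array([plane("side",u,.085) for u in hh])))
E
```

```text
t 5.73 pos [ 0.5802 -0.0101  0.1716] psi 0.337 z [ 0.002 -0.    -1.   ] F [ 1.7   0.18 -2.48] T [ 0.06 -0.32 -0.02] gap 0.0115 q [ 0.42  0.58 -0.72  1.72  0.44  1.01 -0.11]
1.0 [[322.88650899  92.6454213 ]]
1.1 [[298.93960385  69.91967892]]
1.2 [[273.8449213   49.88844997]]
lid side (array([0.61555883, 0.00504123]), np.float64(0.037888205171466564))
```

View pics/g7.png

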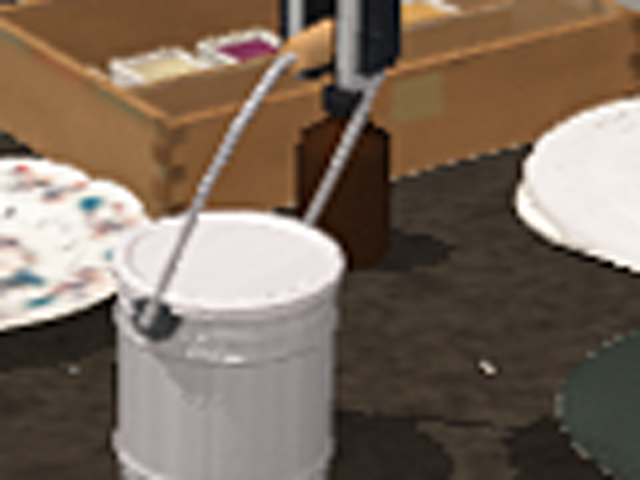

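>>> step_arm(commands="0 5 -1.6 0 0 0 -1;0 10 -3 0 0 0 -1;0 15 -4.3 0 0 0 -1;0 20 -5.4 0 0 0 -1;0 25 -6.3 0 0 0 -1;0 30 -7.1 0 0 0 -1;0 35 -7.6 0 0 0 -1;0 40 -7.9 0 0 0 -1;0 43 -8 0 0 0 -1;0 43 -8 0 0 0 -1")

```text
time: 6.67
position: [0.6214, 0.0047, 0.1804]
ee_rot: [1.815, 2.561, 0.004]
force: [-0.5, 1.1, 6.4]
finger_gap: 0.0111
```

```bash
python3 - <<'E'
from h import *
st()
im=ctrl.capture("side")[:,:,::-1].copy(); sc=ctrl.capture("scene")[:,:,::-1].copy(); w=ctrl.capture("wrist")[:,:,::-1]
cv2.imwrite("pics/g8.png",np.hstack([cv2.resize(sc[120:260,270:430],(400,350),interpolation=2),cv2.resize(im[120:260,290:450],(400,350),interpolation=2)]))
cv2.imwrite("pics/g8w.png",w)
E
```

```text
t 6.67 pos [0.6214 0.0047 0.1804] psi 0.338 z [ 0.004  0.    -1.   ] F [-0.49  1.11  6.44] T [ 0.2   0.   -0.03] gap 0.0111 q [ 0.37  0.62 -0.71  1.6   0.44  1.08 -0.12]
```

View pics/g8.png

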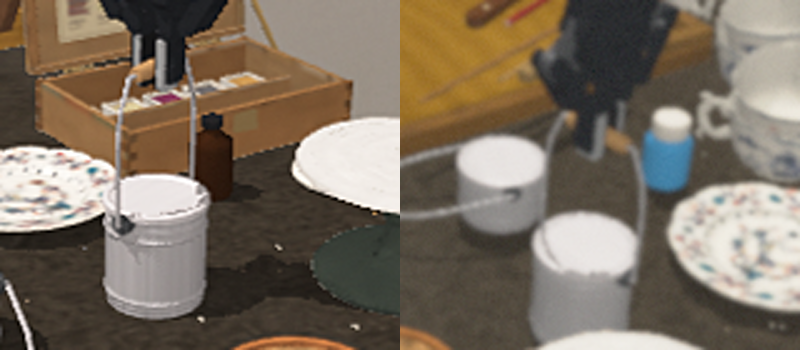

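View pics/g8w.png

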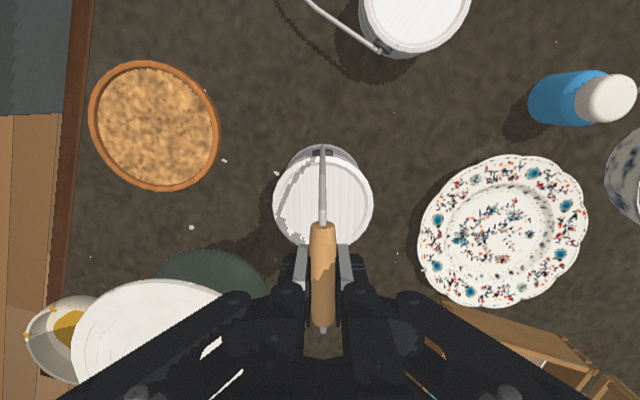

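The bail is upright and the pot is standing level. Lifting it slowly now.

>>> step_arm(commands="0 0 -2 0 0 0 -1;0 0 -5 0 0 0 -1;0 0 -9 0 0 0 -1;0 0 -14 0 0 0 -1;0 0 -20 0 0 0 -1;0 0 -26 0 0 0 -1;0 0 -32 0 0 0 -1;0 0 -38 0 0 0 -1;0 0 -43 0 0 0 -1;0 0 -45 0 0 0 -1", newtons=70)

```text
time: 7.65
position: [0.6212, 0.0047, 0.2265]
ee_rot: [1.814, 2.56, 0.005]
force: [0.7, 0.9, -4.9]
finger_gap: 0.0104
```

```bash
python3 - <<'E'
from h import *
st()
c=ctrl.calibration("wrist")
im=ctrl.capture("side")[:,:,::-1].copy(); sc=ctrl.capture("scene")[:,:,::-1].copy(); w=ctrl.capture("wrist")[:,:,::-1].copy()
cv2.imwrite("pics/g9.png",np.hstack([cv2.resize(sc[120:300,270:470],(400,360),interpolation=2),cv2.resize(im[120:310,240:450],(400,360),interpolation=2)]))
cv2.imwrite("pics/g9w.png",w)
for n,I,b in(("wrist",w,(80,50,280,220)),("side",im,(240,240,325,310)),("scene",sc,(345,245,440,305))):
    p=blobs(I,b,(3,110,80),(25,255,255));h=cv2.convexHull(p.astype(np.int32));e=cv2.fitEllipse(h)
    cc=c if n=="wrist" else None
    print(n,p.min(0),p.max(0),e,plane(n,e[0],.006,cc),circ(np.array([plane(n,u,.008,cc) for u in h[:,0]])))
E
```

```text
t 7.65 pos [0.6212 0.0047 0.2265] psi 0.338 z [ 0.005  0.    -1.   ] F [ 0.68  0.93 -4.86] T [-0.03  0.02  0.01] gap 0.0104 q [ 0.38  0.58 -0.73  1.54  0.41  1.18 -0.09]
wrist [118.  65.] [233. 180.] ((175.18051147460938, 122.73275756835938), (107.73015594482422, 123.392822265625), 134.92333984375) [0.44886725 0.00244928 0.006     ] (array([ 4.50896971e-01, -4.43386847e-04]), np.float64(0.06294813573059524))
side [248. 250.] [316. 303.] ((281.8769836425781, 276.0777587890625), (53.99593734741211, 69.21395874023438), 84.72489929199219) [ 4.48564849e-01 -1.45674409e-04  6.00000000e-03] (array([0.4497178 , 0.00184704]), np.float64(0.06566410207415473))
scene [353. 254.] [428. 300.] ((390.42242431640625, 276.94537353515625), (46.79694747924805, 77.27877044677734), 95.70081329345703) [0.44942841 0.00048773 0.006     ] (array([ 4.51443549e-01, -1.85393193e-05]), np.float64(0.06672996122851525))
```

View pics/g9.png

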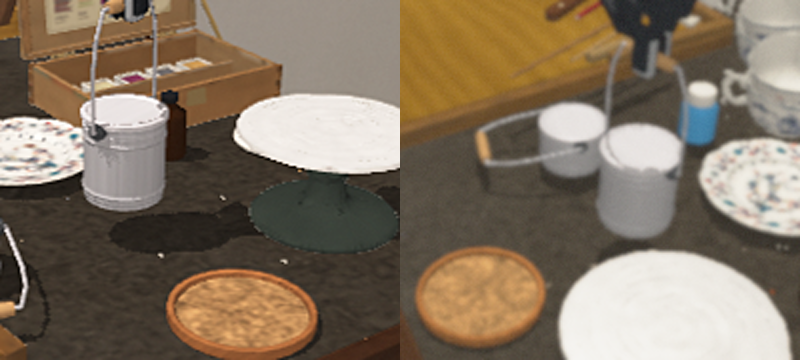

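View pics/g9w.png

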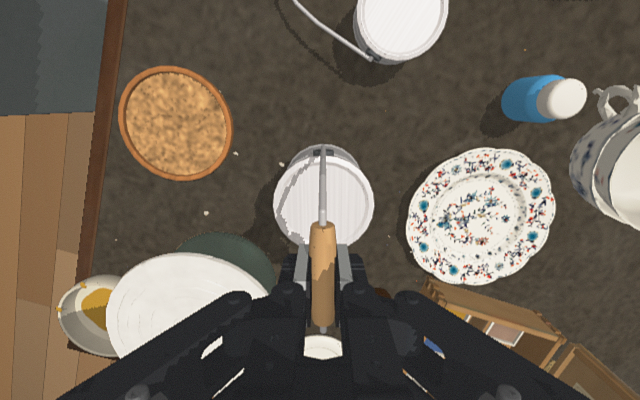

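```bash
python3 - <<'E'
from h import *
print(cmd([.449,.001,.2265],.338))
E
```

```text
(array([  53.6, -163.3,   -1.7]), array([ 0.0034,  0.0012, -0.0004]))
```

>>> step_arm(commands="0.5 -1.5 0 0 0 0 -1;2 -6 0 0 0 0 -1;4.5 -13.5 0 0 0 0 -1;7.5 -23 0 0 0 0 -1;11 -33 -0.5 0 0 0 -1;14.5 -44 -0.5 0 0 0 -1;18 -55 -0.5 0 0 0 -1;21.5 -66 -0.5 0 0 0 -1;25 -77 -1 0 0 0 -1;28.5 -88 -1 0 0 0 -1")

```text
time: 8.63
position: [0.5268, 0.0022, 0.2261]
ee_rot: [1.815, 2.561, 0.002]
force: [-0.1, 0.3, -6.3]
finger_gap: 0.0101
```

```bash
python3 - <<'E'
from h import *
st();print(cmd([.449,.001,.2265],.338))
E
```

```text
t 8.63 pos [0.5268 0.0022 0.2261] psi 0.338 z [ 0.003 -0.001 -1.   ] F [-0.1   0.26 -6.32] T [-0.06  0.04 -0.  ] gap 0.0101 q [ 0.47  0.44 -0.77  1.78  0.35  1.06 -0.09]
(array([ 24.6, -73.8,  -0.7]), array([ 0.0027,  0.0015, -0.0002]))
```

>>> step_arm(commands="3.3 -10 0 0 0 0 -1;6.7 -20 0 0 0 0 -1;10 -30 0 0 0 0 -1;13.2 -39.5 0 0 0 0 -1;16 -48 0 0 0 0 -1;18.6 -56 0 0 0 0 -1;20.8 -62.5 0 0 0 0 -1;22.6 -68 -0.5 0 0 0 -1;24 -72 -0.5 0 0 0 -1;24.6 -73.8 -0.5 0 0 0 -1")

```text
time: 9.47
position: [0.4485, 0.0009, 0.2264]
ee_rot: [1.815, 2.561, 0.002]
force: [0.1, 0.2, -6.0]
finger_gap: 0.0103
```

>>> step_arm(commands="0 0 0 0 0 0 -1;0 0 0 0 0 0 -1;0 0 0 0 0 0 -1;0 0 0 0 0 0 -1;0 0 0 0 0 0 -1;0 0 0 0 0 0 -1;0 0 0 0 0 0 -1;0 0 0 0 0 0 -1;0 0 0 0 0 0 -1;0 0 0 0 0 0 -1")

```text
time: 10.3
position: [0.4484, 0.0009, 0.2264]
ee_rot: [1.815, 2.561, 0.002]
force: [-0.9, -1.1, -7.2]
finger_gap: 0.0104
```

```bash
python3 - <<'E'
from h import *
st();print(cmd([.449,.001,.2265],.338))
im=ctrl.capture("side")[:,:,::-1].copy(); sc=ctrl.capture("scene")[:,:,::-1].copy(); w=ctrl.capture("wrist")[:,:,::-1].copy()
cv2.imwrite("pics/g10.png",np.hstack([cv2.resize(sc[120:320,290:490],(400,400),interpolation=2),cv2.resize(im[120:320,190:390],(400,400),interpolation=2)]))
E
```

```text
t 10.3 pos [0.4484 0.0009 0.2264] psi 0.338 z [ 0.003 -0.001 -1.   ] F [-0.94 -1.13 -7.23] T [-0.04  0.02 -0.02] gap 0.0104 q [ 0.56  0.32 -0.81  1.96  0.28  0.97 -0.05]
(array([-0.1,  0.6, -0.1]), array([ 0.0025,  0.0017, -0.0002]))
```

View pics/g10.png

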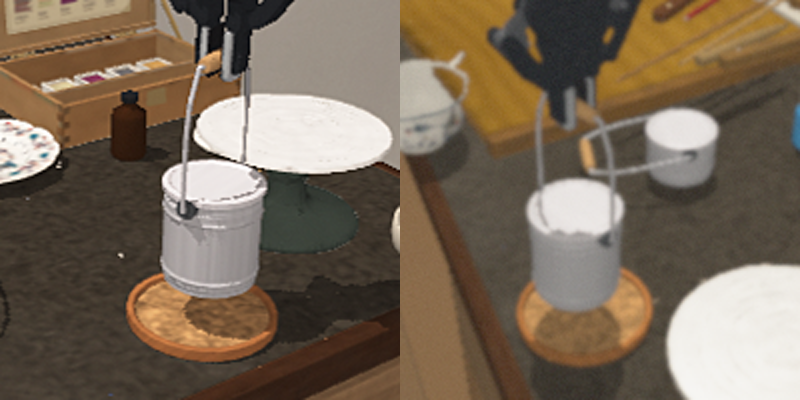

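The pot hangs level and steady over the tray. Lowering it.

>>> step_arm(commands="0 0 3 0 0 0 -1;0 0 8 0 0 0 -1;0 0 13 0 0 0 -1;0 0 18 0 0 0 -1;0 0 23 0 0 0 -1;0 0 27 0 0 0 -1;0 0 30 0 0 0 -1;0 0 32 0 0 0 -1;0 0 33 0 0 0 -1;0 0 33 0 0 0 -1")

```text
time: 11.28
position: [0.4486, 0.0009, 0.1933]
ee_rot: [1.815, 2.561, 0.002]
force: [0.9, 0.5, -6.4]
finger_gap: 0.0101
```

```bash
python3 - <<'E'
from h import *
st()
im=ctrl.capture("side")[:,:,::-1].copy(); sc=ctrl.capture("scene")[:,:,::-1].copy()
cv2.imwrite("pics/g11.png",np.hstack([cv2.resize(sc[120:320,290:490],(400,400),interpolation=2),cv2.resize(im[120:320,190:390],(400,400),interpolation=2)]))
E
```

```text
t 11.28 pos [0.4486 0.0009 0.1933] psi 0.338 z [ 0.003 -0.001 -1.   ] F [ 0.92  0.54 -6.42] T [-0.03  0.03 -0.06] gap 0.0101 q [ 0.53  0.36 -0.79  2.01  0.33  0.89 -0.1 ]
```

View pics/g11.png

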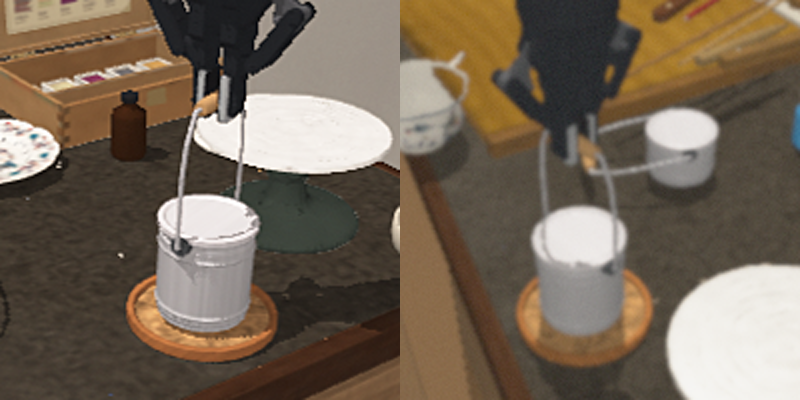

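>>> step_arm(commands="0 0 0.7 0 0 0 -1;0 0 1.4 0 0 0 -1;0 0 2.1 0 0 0 -1;0 0 2.8 0 0 0 -1;0 0 3.4 0 0 0 -1;0 0 4 0 0 0 -1;0 0 4 0 0 0 -1;0 0 4 0 0 0 -1")

```text
time: 12.05
position: [0.4487, 0.001, 0.1895]
ee_rot: [1.815, 2.561, 0.002]
force: [0.0, -0.1, -6.6]
finger_gap: 0.0106
```

>>> step_arm(commands="0 0 0.4 0 0 0 -1;0 0 0.8 0 0 0 -1;0 0 1.2 0 0 0 -1;0 0 1.6 0 0 0 -1;0 0 2 0 0 0 -1;0 0 2 0 0 0 -1")

```text
time: 12.55
position: [0.4488, 0.001, 0.1875]
ee_rot: [1.815, 2.561, 0.002]
force: [0.6, 0.5, -6.3]
finger_gap: 0.0104
```

>>> step_arm(commands="0 0 0.4 0 0 0 -1;0 0 0.8 0 0 0 -1;0 0 1.2 0 0 0 -1;0 0 1.6 0 0 0 -1;0 0 2 0 0 0 -1;0 0 2 0 0 0 -1")

```text
time: 13.05
position: [0.4509, 0.0017, 0.1872]
ee_rot: [1.812, 2.558, 0.007]
force: [0.3, 0.6, 11.2]
finger_gap: 0.0107
```

>>> step_arm(commands="0 0 -0.2 0 0 0 -1;0 0 -0.2 0 0 0 -1;0 0 -0.2 0 0 0 -1")

```text
time: 13.3
position: [0.451, 0.0015, 0.1875]
ee_rot: [1.812, 2.557, 0.007]
force: [0.6, -1.3, 0.3]
finger_gap: 0.0105
```

```bash
python3 - <<'E'
from h import *
st()
im=ctrl.capture("side")[:,:,::-1].copy(); sc=ctrl.capture("scene")[:,:,::-1].copy()
cv2.imwrite("pics/g12.png",np.hstack([cv2.resize(sc[160:310,320:470],(400,400),interpolation=2),cv2.resize(im[170:320,210:360],(400,400),interpolation=2)]))
E
```

```text
t 13.3 pos [0.451  0.0015 0.1875] psi 0.338 z [ 0.009 -0.001 -1.   ] F [ 0.59 -1.28  0.33] T [-0.19  0.03  0.01] gap 0.0105 q [ 0.52  0.37 -0.78  2.02  0.34  0.87 -0.11]
```

View pics/g12.png

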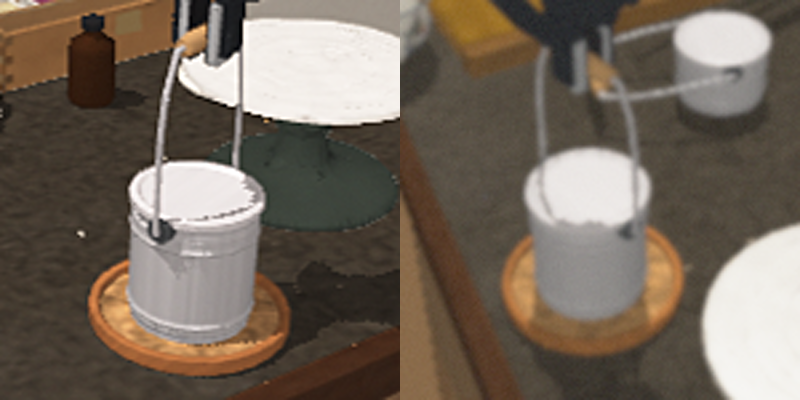

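The pot sits flat inside the rim, with a gap visible all round and about 0 N on the wrist. Releasing.

>>> step_arm(commands="0 0 0 0 0 0 -0.6;0 0 0 0 0 0 -0.4;0 0 0 0 0 0 -0.2;0 0 0 0 0 0 0;0 0 0 0 0 0 0;0 0 0 0 0 0 0")

```text
time: 13.9
position: [0.451, 0.0016, 0.1875]
ee_rot: [1.812, 2.557, 0.007]
force: [-0.0, 0.6, 0.0]
finger_gap: 0.0428
```

>>> step_arm(commands="0 0 -5 0 0 0 0;0 0 -12 0 0 0 0;0 0 -20 0 0 0 0;0 0 -30 0 0 0 0;0 0 -42 0 0 0 0;0 0 -55 0 0 0 0;0 0 -70 0 0 0 0;0 0 -85 0 0 0 0;0 0 -100 0 0 0 0;0 0 -100 0 0 0 0")

```text
time: 14.73
position: [0.4515, 0.0022, 0.2909]
ee_rot: [1.809, 2.554, 0.011]
force: [1.0, 0.3, 0.5]
finger_gap: 0.0426
```

```bash
python3 - <<'E'
from h import *
st()
c=ctrl.calibration("wrist");w=ctrl.capture("wrist")[:,:,::-1].copy()
im=ctrl.capture("side")[:,:,::-1].copy(); sc=ctrl.capture("scene")[:,:,::-1].copy()
cv2.imwrite("pics/g13.png",np.hstack([cv2.resize(sc[110:310,220:470],(400,320),interpolation=2),cv2.resize(im[110:310,180:430],(400,320),interpolation=2)]))
cv2.imwrite("pics/g13w.png",w)
print("rim top side",proj("side",[[.449,.001,.092]]),proj("scene",[[.449,.001,.092]]))
E
```

```text
t 14.73 pos [0.4515 0.0022 0.2909] psi 0.338 z [ 0.014 -0.001 -1.   ] F [1.03 0.34 0.45] T [ 0.01 -0.06 -0.04] gap 0.0426 q [ 0.6   0.25 -0.84  1.85  0.21  1.12  0.03]
rim top side [[280.35004495 240.26393183]] [[393.67345921 231.51603606]]
```

View pics/g13.png

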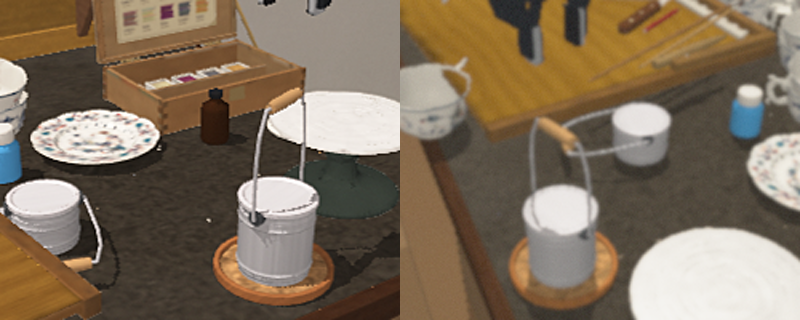

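View pics/g13w.png

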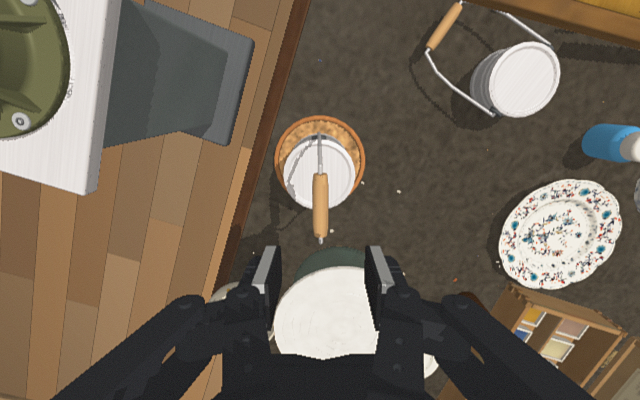

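The pot stands flat inside the tray with its bail still upright. The gripper is clear above it, and the short pot looks unmoved.

```bash
python3 -c "
from plant import ctrl
print(ctrl.finish_job())"
```

```text
the job is handed in; nothing more can be done
None
```

The taller pot now stands in the drip tray with the gripper clear of it. I handed the job in at about 15 s of the 48 s allowed.

**What I did:** I pinched the bail's sleeve, led it round to upright with the pot standing, lifted the pot, carried it level and lowered it into the tray. I released it at about 0 N.

**Last checks:**
- **Placement:** the scene, side and wrist pictures show the pot upright inside the rim, near the centre, with its bail still upright. I checked the final position by eye and did not measure it.
- **Contact:** after the arm backed off about 100 mm, the wrist force was at its resting level.
- **Short pot:** it looks unmoved in the pictures. I did not measure it.

**What was off:**
- **Bail angle:** the three cameras put the sleeve at about 62 mm high, not the 48 mm of a fully folded bail. It therefore started roughly 0.14 rad above its stop.
- **Pot shift:** the first part of the raise pushed the pot about 1.5 mm along the bench. I eased the arc for the rest.
- **Forces:** bail forces reached about 6 N during the raise, and pressing down at set-down peaked at about 11 N before I eased it off.

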